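# Bring the test panel under the colour reader

## Robot

A 6-joint arm with a two-finger parallel gripper is mounted at the origin on the work surface. World frame = base frame: x ahead of the robot, y to its left, z up, the work surface at z = 0. Lengths are in m, angles in rad, forces in N, time in s.
With the tool pointing down it reaches from about 0.325 to 0.925 m from the base axis. Payload 3.1 kg.
Tool frame: the origin (TCP) lies on the centre line of the jaws, within the pads' length; the fingertips stand 8 mm ahead of it and the grasp point (between the pads) lies 11 mm behind it; z points along the fingers, y is the line along which they close (so a half turn about z gives the same grasp; the last joint's range is limited). The gripper opens to 85 mm and grips with 20 to 120 N. Pads are 22 mm wide; open, the fingers measure 114 mm over their backs; the gripper's body (76 mm by 85 mm) begins 54 mm behind the grasp point. The pads swing forward as they close: fully open they stand 13 mm farther back than shut.
Start: joints at [-1.271, 0.217, 1.613, -0, 1.311, -0.112], TCP at [0.25, -0.573, 0.239] pointing down, gripper open.
Joint ranges: [-2.75, 2.75], [-0.78, 2.1], [0.31, 2.55], [-1.13, 4.27], [0.13, 2.63], [-2.58, 2.58]. Speed limits (rad/s): [2.79, 2.79, 3.14, 3.14, 3.14, 3.14].

## Interface

Orientations are given as a unit quaternion [x, y, z, w].
In Python, from plant import manip, viewer, finish_job gives the robot as it stands.
- The arm moves only by the tool servo_tool, never from a script. Its argument "targets" is a list of rows, each a list of 2 entries, a list of its own where there are three numbers: the shift along the tool's x, y, z as a fraction of full scale, then the turn about the tool's z as a fraction of full scale. In form: [[[x, y, z], yaw], ...]. A call has 1 to 5 rows; each row is the pose to reach, as a shift and turn from the pose commanded when the call began, along the tool's axes at that moment, turning the shorter way round; what a row does not reach only later rows make up. Full scale, the value 1, is 200 mm for a shift and 180 degrees for a turn. A row lasts 1/8 s, in which the tool goes at most 62.5 mm and 10.7 degrees, less where a joint would pass 70% of its speed; a pose out of reach is approached as far as the arm can. A call with a number of a shift or a turn outside -1 to 1 is refused whole. A call with a gripper value outside its range is refused whole. "hand" is the opening, from 0 (shut) to 1 (fully open), set as the call begins (left out, the last holds). The fingers move at their own pace and stop on an object; the grip force is fixed at half the most. Time passes only in rows, so rows that repeat a pose let the fingers close. It gives the time, the measured TCP pose, the force, the opening and the grip force at its end, in the units of the state.
- manip.observe(): the state, without advancing time (a new reading comes with each control period).
- viewer.get_image(name): name is "side" or "top"; returns (picture, depth): 480x640x3 uint8, red, green, blue; 480x640 float32, m along the optical axis (not along the pixel's ray), 0 where there is no reading.
- viewer.camera_params(name): a dict with "vertical_fov" (degrees; the focal length in pixels is half the picture's height over the tangent of half this angle, whatever the lens; pixels are square), "cx", "cy" (the principal point, pixels), "R" (3x3) and "t" (3): a world point X has camera coordinates R X + t. Camera axes: x right, y down, z forward; pixel columns grow to the right and rows downward; lengths in m; the calibration is good to about 2 mm. A picture is of the moment at which its call begins. camera_params takes no time and is no camera call.
- finish_job(): hands the job in; it is judged then, once.
The state is a dict: "t": time; "joint_pos": joint angles; "qvel": joint speeds; "effort": joint torques, N m; "eef_pos": TCP position; "eef_rot": TCP orientation; "force": force on the tool from outside, world axes, zero at the start; "torque": the same for the moment, N m; "finger_gap": finger opening in m; "finger_force": force on a finger pad.
Only numpy, scipy, OpenCV 4.12 (cv2) and the standard library are available. Lean on these libraries where they do the work, as an engineer would, in place of code of your own. Each camera call takes 0.05 s, during which the arm holds its last target. There are 200 camera calls.

## Task

Press the round lock button on the colour reader's sample slide and, keeping it held down all the way, push the slide with its test panel towards the reading head until it is fully against its end stops. Then let go of the button, so that the slide is locked there, and move clear. Do it with the fingertips, pick nothing up, and leave the tin, the cup and the palette knife where they are.

Things in the scene. Friction and masses are not known exactly. Their poses are not given: they have to be found in the camera images.
- reader: Bench colour reader, fixed to the bench: grey base plate 170 mm (its x) by 450 mm (its y) by 20 mm high; origin at the centre of its underside, on the bench. z is up; its y axis is the slide's direction, +y towards the reading head. The button, slide and head are centred on x = 0.
- head_top (a point): Top centre of the reading head, at reader y = 140 mm: a fixed white housing over the reader's +y end, 158 mm (x) by 150 mm (y, from 65 to 215 mm), from 57 to 112 mm above the bench with a 3 mm flat strip and a display on top. The test panel goes in under it.
- end_stop (a point): Centre line of the stop faces, at reader x = 0, y = 50 mm, 42 mm above the bench. The two fixed steel stop blocks themselves stand at reader x = +-62 mm, in front of the head, tops 42 mm above the bench; lugs on the slide's sides strike them.
- panel_slide (a joint): Travel of the sample slide along reader +y, in m: 0 = far from the head, 0.17 = against the end stops (hard). Starts at 0. A toothed lock inside holds it unless the button is more than 3 mm down; then it slides with about 1.5 N. Let go on the way, it locks at the next notch (every 17 mm). Even locked it has 1 to 2 mm of play, at the end stops 5 mm. About 0.4 to 0.9 kg.
- slide_deck (a point): Centre of the slide's deck, 42 mm above the bench, at reader y = -120 mm + travel. The slide is an aluminium plate 100 mm (x) by 180 mm (y) by 14 mm. A test panel (86 by 76 mm, 3 mm thick) is fixed on its front half, the lock button is on its rear half.
- heel_top (a point): Top centre of the heel, 72 mm above the bench: an upright aluminium plate fixed on the slide behind the button (on the side away from the head), 60 mm wide (x), 8 mm thick, its face 30 mm from the button's centre. The fingers may come to bear on it as they push, but fingertip friction on the pressed button also moves the slide.
- lock_button (a joint): Depth of the lock button below its rest height, in m: 0 = up (slide locked), 0.007 = fully down; beyond 0.003 the slide is free. Spring: about 4.5 N to start moving, 7 N fully down; it comes up by itself when let go. Keep it well down (4 mm or more) while sliding.
- button_top (a point): Centre of the top face of the lock button: plain grey, round, 36 mm across, 16 mm proud of the deck in a low black collar 52 mm across and 4 mm high. At rest 58 mm above the bench, at reader x = 0, y = -165 mm + travel. It moves with the slide and with the press.
- tin: Loose closed paint tin, 74 mm across, 85 mm high, a bystander; origin at the centre of its underside.
- mixing_cup: Loose white mixing cup, 84 mm across the rim, 90 mm high, a bystander; origin at the centre of its underside.
- palette_knife: Loose palette knife (spatula) lying flat on the bench on the robot's side of the reader, a bystander; its handle lies along its own x axis.

How it is judged:
On the way, in this order (a step that is already met when the one before it is completed fails the run):
1. the lock button is pressed down (2 mm or more) with the slide still short of its end stops (value of joint lock_button above 0.002 m and value of joint panel_slide below 0.12 m), for 0.1 s.
2. the slide is at its end stops with the button still down (value of joint lock_button above 0.002 m and value of joint panel_slide above 0.165 m), for 0.1 s.
At the end, for the whole second after the job is handed in: The slide rests within 5 mm of its end stops, the lock button is up again (within 1.5 mm), and the slide is still (value of joint panel_slide above 0.165 m and value of joint lock_button below 0.0015 m and velocity of joint panel_slide between -0.005 and 0.005 m/s); the robot touches nothing.
It fails at once if the lock button comes up (to less than 2 mm down) on the way, between 10 mm of travel and 10 mm before the end stops (value of joint lock_button below 0.002 m and value of joint panel_slide between 0.01 and 0.16 m).
It fails at once if the tin is moved by more than 15 mm (distance of tin from where it was at the start of the episode above 0.015 m).
It fails at once if the mixing cup is moved by more than 15 mm (distance of mixing_cup from where it was at the start of the episode above 0.015 m).
It fails at once if the palette knife is moved by more than 15 mm (distance of palette_knife from where it was at the start of the episode above 0.015 m).
It also fails if it takes over 35 s, if anything falls off the work surface, if the arm or the gripper's body presses on something with over 40 N, if the wrist force passes 120 N, or if a joint passes its speed limit or range.

## Working session

There is one attempt and no reset: what is moved stays moved. The work goes in short steps, Python scripts to look and compute and a tool call to move; the robot and the scene stay as the last step left them, time stands still between calls to the robot, and variables do not carry over. Pictures are saved under pics/ and viewed, at most 10 in all, crops included, and the job is handed in when it is done.

Besides the shell and the picture viewer there is one more tool, called after "Call:" by a JSON object that holds its "op" and its "data", one argument or row to a line. servo_tool: Moves the arm, as the interface text tells. Its arguments: {"type":"object","properties":{"targets":{"type":"array","items":{"type":"array"}},"hand":{"type":"number"}},"required":["targets"]}

```bash
mkdir -p pics
cat > h.py <<'E'
import numpy as np, cv2
from plant import manip, viewer, finish_job
def snap(n,f):
    im,d=viewer.get_image(n); np.savez('pics/'+f+'.npz',im=im,d=d); cv2.imwrite('pics/'+f+'.png',im[:,:,::-1]); return im,d
def px(n,d,u,v,z=None):
    p=viewer.camera_params(n); f=240/np.tan(np.radians(p['vertical_fov'])/2)
    R=np.array(p['R']);t=np.array(p['t']); r=np.array([(u-p['cx'])/f,(v-p['cy'])/f,1])
    if z is None: return R.T@(r*np.median(d[v-1:v+2,u-1:u+2])-t)
    c=-R.T@t; w=R.T@r; return c+w*(z-c[2])/w[2]
E
python3 - <<'E'
from h import *
a,_=snap('top','top0'); b,_=snap('side','side0')
s=manip.observe(); print(s['t'],s['eef_pos'],s['eef_rot'],s['finger_gap'])
for n in('top','side'):
  p=viewer.camera_params(n);print(p['vertical_fov'],-np.array(p['R']).T@p['t'])
E
```

```text
0.1 [ 0.24994803 -0.57204979  0.23808447] [ 9.78880670e-01  2.04429532e-01 -1.05174878e-04 -1.09085523e-03] 0.08510552661132832
43.5654007434337 [0.53037538 0.07723802 0.9314859 ]
46.573425543407545 [0.2250586  0.72431402 0.50330654]
```

View pics/top0.png

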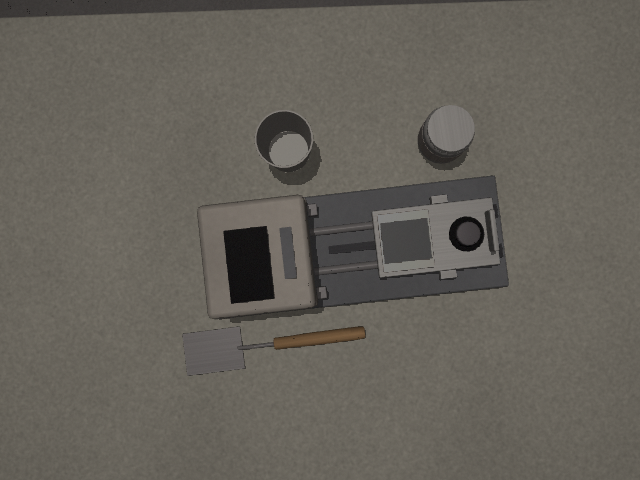

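View pics/side0.png

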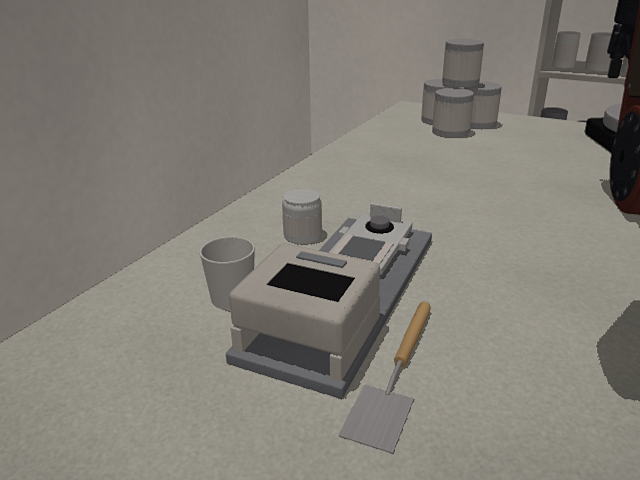

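The top view shows the button at about (468,233), the heel at (491,232), the rear base corners at (496,177) and (508,286), and the stops at (313,210) and (323,293). The slide is at zero travel, with the head to the left. The tin is at (450,130), the cup at (285,140), and the knife lies below the reader.

Run:
```python
from h import *
d=np.load('pics/top0.npz')['d']
P=lambda u,v,z=None: px('top',d,u,v,z).round(4)
for k,u,v,z in[('button',468,233,.058),('heel',491,232,.072),('bc1',496,177,.02),('bc2',508,286,.02),('stop1',313,210,.042),('stop2',323,293,.042),('tin',450,130,.085),('head',257,257,.112),('bcL',306,196,.02)]:
  print(k,P(u,v,z),P(u,v))
# reader axis: slide deck edges
a=P(496,177,.02);b=P(508,286,.02); print('w',np.linalg.norm(a-b),'mid',(a+b)/2)
# plane of points at button height: centroid
ys,xs=np.mgrid[215:255,445:490]
Q=np.array([[px('top',d,u,v) for u in range(445,486)] for v in range(212,255)]).reshape(-1,3)
m=(Q[:,2]>.054)&(Q[:,2]<.062); q=Q[m]; print('btn',m.sum(),np.median(q,0),q.min(0),q.max(0),q.mean(0))
s=manip.observe();from scipy.spatial.transform import Rotation as R;print(R.from_quat(s['eef_rot']).as_matrix().round(3))
```

```text
button [ 0.5747 -0.1174  0.058 ] [ 0.5747 -0.1175  0.0577]
heel [ 0.5745 -0.147   0.072 ] [ 0.5747 -0.1481  0.0679]
bc1 [ 0.6606 -0.1714  0.02  ] [ 0.6632 -0.1764  0.0018]
bc2 [ 0.495 -0.183  0.02 ] [ 0.4943 -0.1883  0.0015]
stop1 [0.6161 0.1073 0.042 ] [0.6162 0.1073 0.0414]
stop2 [0.4927 0.0957 0.042 ] [0.4927 0.0957 0.0408]
tin [ 0.7202 -0.0914  0.085 ] [ 0.7203 -0.0914  0.0847]
head [0.5471 0.1831 0.112 ] [0.5471 0.1831 0.1124]
bcL [0.6399 0.1181 0.02  ] [6.423e-01 1.190e-01 3.000e-04]
w 0.16600578303179678 mid [ 0.5778 -0.1772  0.02  ]
btn 461 [ 0.57488806 -0.11720783  0.05720788] [ 0.55733051 -0.13441436  0.05423309] [ 0.59252944 -0.10059846  0.05888065] [ 0.57485984 -0.11728004  0.057103  ]
[[ 0.916  0.4   -0.001]
 [ 0.4   -0.916  0.002]
 [ 0.    -0.002 -1.   ]]
```

Call:
{"op": "servo_tool", "data": {
  "hand": 0,
  "targets": [
    [[0.2,-0.12,0],0.025],
    [[0.4,-0.24,0],0.05],
    [[0.6,-0.36,0],0.075],
    [[0.8,-0.48,0],0.102],
    [[1.0,-0.59,0],0.102]
  ]
}}

```text
t: 0.72
eef_pos: [0.3867, -0.3829, 0.2387]
eef_rot: [0.999, 0.045, -0.0, -0.0]
force: [1.4, -0.1, 0.5]
finger_gap: 0.0001
finger_force: 0.0
```

Call:
{"op": "servo_tool", "data": {
  "targets": [
    [[0.13,-0.15,0],0],
    [[0.26,-0.3,0],0],
    [[0.39,-0.45,0],0],
    [[0.53,-0.61,0],0],
    [[0.53,-0.61,0],0]
  ]
}}

```text
t: 1.35
eef_pos: [0.4815, -0.2511, 0.2387]
eef_rot: [0.999, 0.048, -0.0, -0.001]
force: [-0.1, -0.7, 0.1]
finger_gap: 0.0002
finger_force: 0.0
```

Call:
{"op": "servo_tool", "data": {
  "targets": [
    [[0.13,-0.15,0],0],
    [[0.26,-0.3,0],0],
    [[0.39,-0.45,0.1],0],
    [[0.53,-0.61,0.3],0],
    [[0.53,-0.61,0.65],0]
  ]
}}

```text
t: 1.98
eef_pos: [0.5787, -0.1219, 0.1182]
eef_rot: [0.999, 0.047, 0.004, 0.001]
force: [0.7, -0.9, 0.1]
finger_gap: 0.0001
finger_force: 0.0
```

Call:
{"op": "servo_tool", "data": {
  "targets": [
    [[0,0,0],0],
    [[0,0,0],0]
  ]
}}

```text
t: 2.22
eef_pos: [0.5756, -0.1235, 0.1181]
eef_rot: [0.999, 0.045, 0.001, 0.0]
force: [0.3, 0.0, 0.7]
finger_gap: -0.0002
finger_force: 0.0
```

Run:
```python
from h import *
from scipy.spatial.transform import Rotation as R
im,d=snap('side','side1'); im2,d2=snap('top','top1')
c=cv2.resize(im[160:300,310:470],(800,700))[:600]
c2=cv2.resize(im2[150:310,360:560],(750,600))
cv2.imwrite('pics/c1.png',np.hstack([cv2.resize(c,(400,300)),cv2.resize(c2,(400,300))])[:,:,::-1])
s=manip.observe();print(s['t'],s['eef_pos'],R.from_quat(s['eef_rot']).as_matrix().round(4),s['force'],s['finger_gap'])
```

```text
2.325 [ 0.57725957 -0.12393322  0.12024065] [[ 0.9959  0.09    0.0056]
 [ 0.09   -0.9959 -0.0021]
 [ 0.0054  0.0026 -1.    ]] [-0.7109899  -0.89322666  0.45040388] 0.00010642877541465983
```

View pics/c1.png

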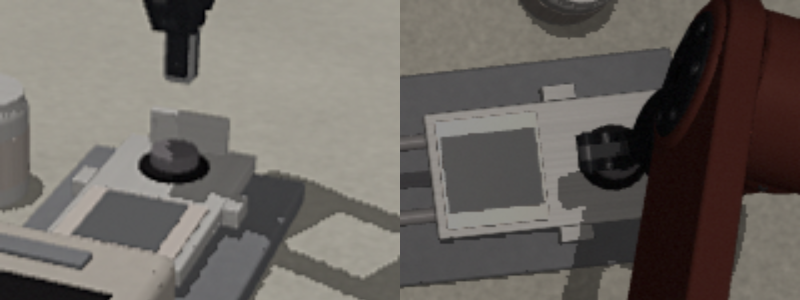

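The crop shows the closed fingertips just above the button and slightly to its heel side. That is a good place to press from, so I'll descend.

Call:
{"op": "servo_tool", "data": {
  "targets": [
    [[0,0,0.1],0],
    [[0,0,0.2],0],
    [[0,0,0.23],0],
    [[0,0,0.23],0]
  ]
}}

```text
t: 2.82
eef_pos: [0.5741, -0.1219, 0.0693]
eef_rot: [0.999, 0.046, -0.001, -0.0]
force: [0.4, -0.3, 0.7]
finger_gap: -0.0003
finger_force: 0.0
```

Call:
{"op": "servo_tool", "data": {
  "targets": [
    [[0,0,0.02],0],
    [[0,0,0.04],0],
    [[0,0,0.04],0]
  ]
}}

```text
t: 3.2
eef_pos: [0.5759, -0.1225, 0.0638]
eef_rot: [0.999, 0.046, 0.001, 0.0]
force: [-0.6, 0.1, 5.4]
finger_gap: 0.0
finger_force: 2.5
```

Call:
{"op": "servo_tool", "data": {
  "targets": [
    [[0,0,0.01],0],
    [[0,0,0.02],0],
    [[0,0,0.02],0]
  ]
}}

```text
t: 3.58
eef_pos: [0.5759, -0.1225, 0.0601]
eef_rot: [0.999, 0.046, 0.001, 0.0]
force: [-1.1, 0.7, 6.5]
finger_gap: -0.0
finger_force: 3.1
```

Call:
{"op": "servo_tool", "data": {
  "targets": [
    [[0,0,0.01],0],
    [[0,0,0.015],0],
    [[0,0,0.015],0]
  ]
}}

```text
t: 3.95
eef_pos: [0.576, -0.1225, 0.059]
eef_rot: [0.999, 0.046, 0.0, 0.0]
force: [-5.0, 1.3, 15.7]
finger_gap: 0.0002
finger_force: 7.6
```

Call:
{"op": "servo_tool", "data": {
  "targets": [
    [[0,-0.02,0.002],0],
    [[0,-0.05,0.002],0],
    [[0,-0.08,0.002],0],
    [[0,-0.11,0.002],0],
    [[0,-0.14,0.002],0]
  ]
}}

```text
t: 4.58
eef_pos: [0.5737, -0.0959, 0.059]
eef_rot: [0.999, 0.046, 0.001, 0.002]
force: [-6.8, -2.9, 15.7]
finger_gap: 0.0
finger_force: 7.9
```

Run:
```python
from h import *
im,d=snap('top','top2'); s=manip.observe(); print(s['eef_pos'],s['force'])
cv2.imwrite('pics/c2.png',cv2.resize(im[150:310,300:560],(780,480),interpolation=cv2.INTER_CUBIC)[:,:,::-1])
```

```text
[ 0.57360571 -0.09502554  0.05896584] [-5.7622703  -1.88811421 15.79084021]
```

View pics/c2.png

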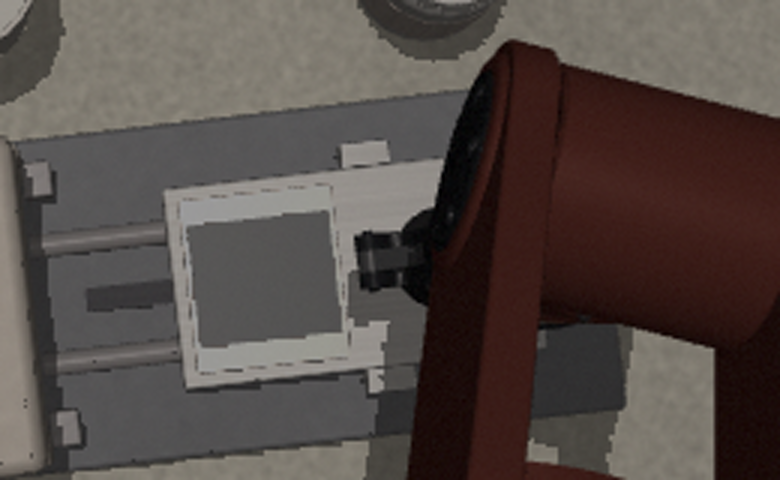

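The slide's front corner moved from (373,211) to (355,213), about 25 mm. The fingers moved about 27 mm, so the slide is following them.

Call:
{"op": "servo_tool", "data": {
  "targets": [
    [[-0.002,-0.03,0.002],0],
    [[-0.003,-0.07,0.004],0],
    [[-0.003,-0.11,0.004],0],
    [[-0.003,-0.15,0.004],0],
    [[-0.003,-0.19,0.004],0]
  ]
}}

```text
t: 5.25
eef_pos: [0.5704, -0.058, 0.0589]
eef_rot: [0.999, 0.046, 0.001, 0.002]
force: [-5.9, -2.1, 19.1]
finger_gap: -0.0002
finger_force: 9.3
```

Call:
{"op": "servo_tool", "data": {
  "targets": [
    [[0,-0.04,0],0],
    [[0,-0.08,0],0],
    [[0,-0.12,0],0],
    [[0,-0.16,0],0],
    [[0,-0.2,0],0]
  ]
}}

```text
t: 5.88
eef_pos: [0.5669, -0.0179, 0.0589]
eef_rot: [0.999, 0.046, 0.002, 0.001]
force: [-6.0, -2.0, 18.1]
finger_gap: -0.0001
finger_force: 9.4
```

Call:
{"op": "servo_tool", "data": {
  "targets": [
    [[-0.002,-0.04,0.002],0],
    [[-0.003,-0.08,0.002],0],
    [[-0.003,-0.12,0.002],0],
    [[-0.003,-0.16,0.002],0],
    [[-0.003,-0.2,0.002],0]
  ]
}}

```text
t: 6.5
eef_pos: [0.5634, 0.0222, 0.0589]
eef_rot: [0.999, 0.046, 0.002, 0.001]
force: [-5.5, -2.1, 19.5]
finger_gap: 0.0
finger_force: 9.8
```

Call:
{"op": "servo_tool", "data": {
  "targets": [
    [[0,-0.02,0],0],
    [[0,-0.04,0],0],
    [[0,-0.06,0],0],
    [[0,-0.08,0],0],
    [[0,-0.1,0],0]
  ]
}}

```text
t: 7.12
eef_pos: [0.5617, 0.0422, 0.0589]
eef_rot: [0.999, 0.046, 0.002, 0.001]
force: [-4.6, -2.9, 19.1]
finger_gap: -0.0004
finger_force: 9.8
```

Call:
{"op": "servo_tool", "data": {
  "targets": [
    [[0,-0.01,0],0],
    [[0,-0.02,0],0],
    [[0,-0.03,0],0],
    [[0,-0.03,0],0]
  ]
}}

```text
t: 7.62
eef_pos: [0.5613, 0.0471, 0.0589]
eef_rot: [0.999, 0.046, 0.003, 0.002]
force: [-5.6, -4.3, 19.1]
finger_gap: -0.0
finger_force: 9.7
```

Call:
{"op": "servo_tool", "data": {
  "targets": [
    [[0,-0.005,0],0],
    [[0,-0.01,0],0],
    [[0,-0.015,0],0],
    [[0,-0.015,0],0]
  ]
}}

```text
t: 8.12
eef_pos: [0.5615, 0.048, 0.0589]
eef_rot: [0.999, 0.047, 0.003, 0.004]
force: [-4.8, -10.6, 18.0]
finger_gap: -0.0002
finger_force: 9.0
```

Run:
```python
from h import *
im,d=snap('top','top3'); s=manip.observe(); print(s['eef_pos'],s['force'])
cv2.imwrite('pics/c3.png',cv2.resize(im[170:310,290:490],(800,560),interpolation=cv2.INTER_CUBIC)[:,:,::-1])
```

```text
[0.56155319 0.04797699 0.05892456] [ -3.54008696 -10.60282466  18.1921522 ]
```

View pics/c3.png

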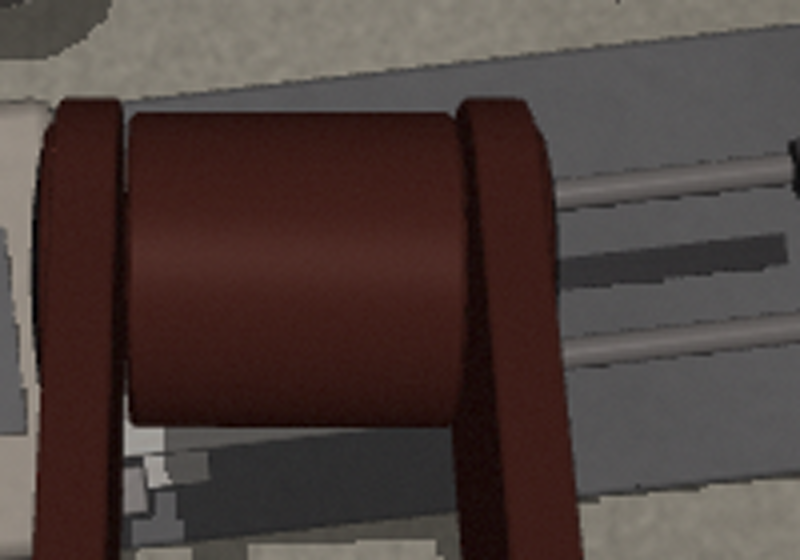

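The lug is against the stop block at about (145,475) in the crop. Travel is about 170 mm, and the push force rose to 10.6 N while the fingers stopped advancing. I'll lift straight up.

Call:
{"op": "servo_tool", "data": {
  "targets": [
    [[0,0,-0.03],0],
    [[0,0,-0.08],0],
    [[0,0,-0.2],0],
    [[0,0,-0.4],0],
    [[0,0,-0.6],0]
  ]
}}

```text
t: 8.8
eef_pos: [0.5566, 0.0524, 0.1742]
eef_rot: [0.999, 0.046, -0.001, -0.0]
force: [0.2, 0.6, -0.5]
finger_gap: -0.0001
finger_force: 0.0
```

Call:
{"op": "servo_tool", "data": {
  "targets": [
    [[0,0.2,0],0],
    [[0,0.45,0],0],
    [[0,0.7,0],0],
    [[0,0.95,0],0],
    [[0,0.95,0],0]
  ]
}}

```text
t: 9.43
eef_pos: [0.5749, -0.1399, 0.1737]
eef_rot: [0.999, 0.044, -0.0, -0.0]
force: [-0.5, 0.2, 1.0]
finger_gap: -0.0001
finger_force: 0.0
```

Call:
{"op": "servo_tool", "data": {
  "targets": [
    [[-0.1,0.2,0],0],
    [[-0.2,0.45,0],0],
    [[-0.3,0.7,0],0],
    [[-0.3,0.7,0],0]
  ]
}}

```text
t: 9.93
eef_pos: [0.5271, -0.2838, 0.1738]
eef_rot: [0.999, 0.044, -0.0, -0.0]
force: [0.4, 0.6, 0.9]
finger_gap: -0.0002
finger_force: 0.0
```

Run:
```python
from h import *
im,d=snap('top','top4'); s=manip.observe(); print(s['t'],s['eef_pos'],s['force'],abs(np.array(s['qvel'])).max())
Q=np.array([[px('top',d,u,v) for u in range(318,372)] for v in range(215,275)]).reshape(-1,3)
q=Q[(Q[:,2]>.05)&(Q[:,2]<.062)]; print(len(q),np.median(q,0),q[:,2].max())
cv2.imwrite('pics/c4.png',im[:,:,::-1])
```

```text
9.975 [ 0.52761001 -0.28190804  0.17359365] [-0.0333282   0.41398922 -0.38661398] 0.04152238909442655Traceback (most recent call last):
  File "<stdin>", line 3, in <module>
  File "h.py", line 6, in px
    p=viewer.camera_params(n); f=240/np.tan(np.radians(p['vertical_fov'])/2)
ValueError: time passes only in moves, steps and waits
```

Run:
```python
from h import *
z=np.load('pics/top4.npz'); im,d=z['im'],z['d']
p=viewer.camera_params('top'); f=240/np.tan(np.radians(p['vertical_fov'])/2)
v,u=np.mgrid[215:275,318:372]; D=d[215:275,318:372]
C=np.stack([(u-p['cx'])/f*D,(v-p['cy'])/f*D,D],-1).reshape(-1,3)
Q=(C-np.array(p['t']))@np.array(p['R'])
q=Q[(Q[:,2]>.05)&(Q[:,2]<.0625)]; print(len(q),np.median(q,0))
cv2.imwrite('pics/c4.png',im[:,:,::-1])
```

```text
468 [0.56011157 0.05125404 0.05703844]
```

View pics/top4.png

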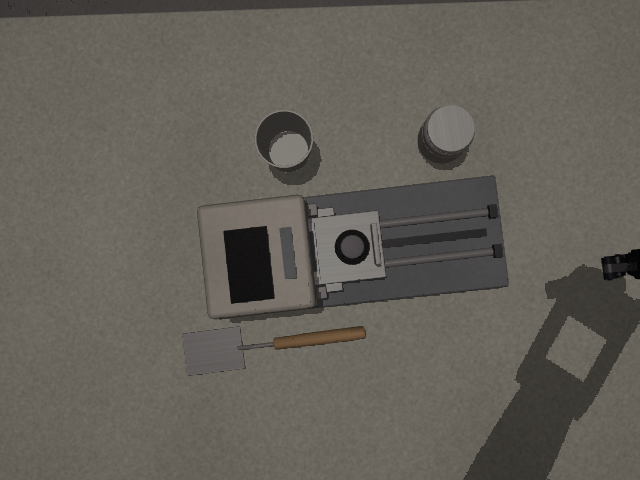

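The button is now at (352,246). It moved about 169 mm and is back up at 57 mm measured, the same as before the press. The lugs are on the stops, the tin, cup and knife haven't moved, and the arm is clear.

```bash
python3 -c "
from h import *
print(finish_job())"
```

```text
the job is handed in; nothing more can be done
None
```

The job is handed in, with no verdict returned: the slide was pushed about 169 mm onto its end stops with the button held down, the button came back up when released, the arm is clear, and the tin, cup and knife look unmoved.

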